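# Glass specimen dish onto the microscope's light window

## Robot

A 6-joint arm with a two-finger parallel gripper is mounted at the origin on the work surface. World frame = base frame: x ahead of the robot, y to its left, z up, the work surface at z = 0. Lengths are in m, angles in degrees, forces in N, time in s.
With the tool pointing down it reaches from about 0.3 to 0.75 m from the base axis. Payload 8.5 kg.
Tool frame: the origin (TCP) lies midway between the tips of the shut fingers; the grasp point (between the pads) lies 19 mm behind it; z points along the fingers, y is the line along which they close (so a half turn about z gives the same grasp; the last joint's range is limited). The gripper opens to 85 mm and grips with 20 to 120 N. Pads are 22 mm wide; open, the fingers measure 114 mm over their backs; the gripper's body (76 mm by 85 mm) begins 54 mm behind the grasp point. The pads swing forward as they close: fully open they stand 13 mm farther back than shut.
Start: joints at [-85.502, 21.807, 74.336, -0, 83.858, -12.336], TCP at [0.159, -0.526, 0.231] pointing down, gripper open.
Joint ranges: [-178.18, 178.18], [-50.72, 133.34], [12.68, 142.11], [-81.47, 261.47], [9.98, 163.14], [-165.26, 165.26]. Speed limits (degrees/s): [136.94, 136.94, 180, 180, 180, 180].

## Interface

Orientations are given as a 3x3 rotation matrix whose columns are the frame's x, y, z axes.
In Python, from rig import monitor, optics, close_job, models gives the robot as it stands.
- The arm moves only by the tool step_arm, never from a script. Its arguments are lists of equal length, an entry for each row: "fingers": the closure, from -1 (fully open) to 1 (shut); "travel": the shift along the tool's x, y, z scaled (see below), a list of three; "twist": the turn about the tool's z scaled (see below). In form: {"fingers": [fingers, ...], "travel": [[tx, ty, tz], ...], "twist": [twist, ...]}. A call has 1 to 10 rows; each row shifts and turns the commanded pose from where the row before left it, along the tool's axes as they then stand; what a row does not reach is not made up. The controller multiplies each number of a shift by 100 mm and each number of a turn by pi rad. A row lasts 1/8 s, in which the tool goes at most 62.5 mm and 10.7 degrees, less where a joint would pass 70% of its speed; a pose out of reach is approached as far as the arm can. A call with a number of a shift or a turn outside -1 to 1 is refused whole. A call with a gripper value outside its range is refused whole. The fingers move at their own pace and stop on an object; "force" is the grip in N (left out, the last holds). Time passes only in rows, so rows that do not move let the fingers close. It gives the time, the measured TCP pose, the force, the opening and the grip force at its end, in the units of the state.
- monitor.observe(): the state, without advancing time (a new reading comes with each control period).
- optics.get_image(name): name is "scene" or "side" or "wrist"; returns (picture, depth): 420x560x3 uint8, blue, green, red; 420x560 float32, m along the optical axis (not along the pixel's ray), 0 where there is no reading.
- optics.get_calibration(name): a dict with "vertical_fov" (degrees; the focal length in pixels is half the picture's height over the tangent of half this angle, whatever the lens; pixels are square), "cx", "cy" (the principal point, pixels), "world_from_camera" (4x4, takes a point from camera to world coordinates). Camera axes: x right, y up, looking along -z (the intrinsics and any distortion apply to the point x, -y, -z); pixel columns grow to the right and rows downward; lengths in m; the calibration is good to about 2 mm. The wrist camera is an equidistant fisheye: a pixel r from the principal point sees the ray r / f radians off the axis. A picture is of the moment at which its call begins: read the wrist's pose just before it. get_calibration takes no time and is no camera call; for the wrist camera it gives the pose at the moment of the call.
- close_job(): hands the job in; it is judged then, once.
Trained networks look in the newest picture that a camera, given by its name, has taken for a name from the list of things; names that differ only in an ending like _2 or _b are one class to them, and where a whole thing is asked for, a point or a joint stands for the part that bears it (a point fixed in the world has none). Each returns a list of dicts, best first, with "confidence" (0 to 1); they miss things now and then, are a little off and sometimes report something else, mostly with a low value. They report only what shows in the picture. A call takes as long as a camera call.
- models.trace(camera, query): "mask" (420x560 bool, what is visible of it) and "point" ([column, row] in pixels, amid what is visible of it).
- models.landmark_of(camera, query): "point" ([column, row] in pixels: a listed point, or the origin of a listed thing).
The state is a dict: "time_s": time; "q": joint angles; "qvel": joint speeds; "joint_efforts": joint torques, N m; "position": TCP position; "tool_rot": TCP orientation; "ft_force": force on the tool from outside, world axes, zero at the start; "wrist_torque": the same for the moment, N m; "grip_width": finger opening in m; "gripper_force": force on a finger pad.
Only numpy, scipy, OpenCV 4.12 (cv2) and the standard library are available. Lean on these libraries where they do the work, as an engineer would, in place of code of your own. Each camera call takes 0.05 s, during which the arm holds its last target. There are 200 camera calls.

## Task

Three lidded glass specimen dishes of equal height stand on the bench. Take the middle-sized one with a light grip, because its thin glass cracks if it is squeezed hard, keep it upright, and set it down softly so that it stands wholly on the round white window of the stereo microscope's base. Let go of it there and leave the other two dishes where they are.

Things in the scene. Friction and masses are not known exactly. Their poses are not given: they have to be found in the camera images.
- dish_medium: The dish to move. Closed upright cylinder of pale blue-green glass with a lid, pale disc inside; 50 mm in diameter, 40 mm tall, 60 to 130 g. Origin: centre of its underside; z up. Grip it at 20 to 25 N per finger; it cracks at 40 N per finger, if pressed on the base with over 40 N, or if dropped from over 10 mm.
- window (a point): Centre of the round white black-rimmed window, 80 mm wide, flush in the level top of the microscope's fixed grey base, 45 mm above the bench; axes along the base's sides, z up. The top reaches 100 mm to +x and -x, 95 mm to -y, 180 mm to +y. A column 30 mm thick, 300 mm tall stands at x +30, y +145 mm; the head is swung out beyond it to +y, leaving the space above the window free.
- dish_wide: Bystander, to be left alone. Closed upright cylinder of pale blue-green glass with a lid, pale disc inside; 68 mm in diameter, 40 mm tall, 150 g. Origin: centre of its underside; z up.
- dish_narrow: Bystander, to be left alone. Closed upright cylinder of pale blue-green glass with a lid, pale disc inside; 34 mm in diameter, 40 mm tall, 50 g. Origin: centre of its underside; z up.

How it is judged:
By the outcome, as a careful person would: the job done as asked, in the order asked, and still so for the second after the job is handed in, with the robot touching nothing.
It also fails if it takes over 35 s, if anything falls off the work surface, if the arm or the gripper's body presses on something with over 40 N, if the wrist force passes 120 N, or if a joint passes its speed limit or range.

## Working session

There is one attempt and no reset: what is moved stays moved. The work goes in short steps, Python scripts to look and compute and a tool call to move; the robot and the scene stay as the last step left them, time stands still between calls to the robot, and variables do not carry over. Pictures are saved under pics/ and viewed, at most 10 in all, crops included, and the job is handed in when it is done.

Besides the shell and the picture viewer there is one more tool, called by a JSON object that holds its "method" and its "body". step_arm: Moves the arm, as the interface text tells. Its arguments: {"type":"object","properties":{"fingers":{"type":"array","items":{"type":"number"}},"travel":{"type":"array","items":{"type":"array","items":{"type":"number"}}},"twist":{"type":"array","items":{"type":"number"}},"force":{"type":"number"}},"required":["fingers","travel","twist"]}

```bash
mkdir -p pics
cat > h.py <<'E'
import numpy as np, cv2
from rig import monitor, optics, models
def ray(cal,p,h=420):
    f=h/2/np.tan(np.radians(cal["vertical_fov"])/2)
    u=(np.array(p,float)-[cal["cx"],cal["cy"]])/f
    return u
def world(name,p,d):  # pinhole, depth d
    c=optics.get_calibration(name); u=ray(c,p)
    return (np.array(c["world_from_camera"])@[u[0]*d,-u[1]*d,-d,1])[:3]
def onplane(name,p,z):
    c=optics.get_calibration(name); u=ray(c,p); T=np.array(c["world_from_camera"])
    if name=="wrist":
        r=np.hypot(*u); v=np.array([*(u/r*np.sin(r)),np.cos(r)]) if r>1e-9 else np.array([0,0,1.])
        v=np.array([v[0],-v[1],-v[2]])
    else: v=np.array([u[0],-u[1],-1])
    v=T[:3,:3]@v; o=T[:3,3]; return o+v*(z-o[2])/v[2]
E
python3 - <<'E'
from h import *
ims=[]
for n in ["scene","side"]:
    im,d=optics.get_image(n); cv2.imwrite(f"pics/{n}0.png",im); np.save(f"{n}d.npy",d)
    c=optics.get_calibration(n); print(n,{k:(np.round(v,3).tolist()) for k,v in c.items()})
    for q in ["dish_medium","dish_wide","dish_narrow","window"]:
        for r in models.landmark_of(n,q)[:3]:
            print(q,r["confidence"],np.round(r["point"],1),onplane(n,r["point"],0.045 if q=="window" else 0).round(4))
        if q!="window":
          for r in models.trace(n,q)[:3]:
            m=r["mask"]; ys,xs=np.nonzero(m); dd=d[m]; ok=dd>0
            P=np.array([world(n,(x,y),z) for x,y,z in zip(xs[ok],ys[ok],dd[ok])])
            T=P[P[:,2]>.035]
            print("  trace",r["confidence"],r["point"],m.sum(),P.min(0).round(3),P.max(0).round(3),"top",len(T),(T.min(0)+T.max(0)).round(4)/2 if len(T) else 0,(np.ptp(T,axis=0)).round(3) if len(T) else 0)
print(monitor.observe())
E
```

```text
scene {'vertical_fov': 42.873, 'cx': 279.994, 'cy': 209.057, 'world_from_camera': [[-0.769, -0.373, 0.52, 1.153], [0.639, -0.422, 0.643, 0.71], [-0.02, 0.827, 0.563, 0.687], [0.0, 0.0, 0.0, 1.0]]}
dish_medium 0.78 [248.9 161.2] [ 0.4372 -0.3015  0.    ]
  trace 0.84 [250.0, 153.4] 393 [ 0.404 -0.332 -0.005] [ 0.472 -0.276  0.043] top 146 [ 0.4465 -0.3059  0.0388] [0.05  0.052 0.008]
  trace 0.63 [293.3, 201.5] 799 [ 0.42  -0.096 -0.004] [ 0.524 -0.028  0.041] top 390 [ 0.48885 -0.0625   0.03825] [0.069 0.067 0.006]
dish_narrow 0.7 [209.7 191.8] [ 0.5987 -0.2438  0.    ]
  trace 0.64 [209.5, 184.9] 292 [ 0.57  -0.26  -0.006] [ 0.62  -0.217  0.041] top 86 [ 0.6022 -0.239   0.038 ] [0.033 0.037 0.006]
side {'vertical_fov': 45.381, 'cx': 290.564, 'cy': 205.885, 'world_from_camera': [[-0.84, 0.359, -0.407, 0.069], [-0.542, -0.539, 0.645, 0.703], [0.012, 0.762, 0.647, 0.826], [0.0, 0.0, 0.0, 1.0]]}
dish_medium 0.57 [375.  190.2] [ 0.4368 -0.2992 -0.    ]
  trace 0.73 [374.8, 183.2] 420 [ 0.418 -0.387 -0.004] [ 0.489 -0.277  0.046] top 187 [ 0.4425  -0.30505  0.0405 ] [0.049 0.051 0.011]
di
[... 527 characters left out ...]
   8.38592350e+01, -1.23365787e+01]), 'qvel': array([0.07575661, 0.0264208 , 0.05628098, 0.01234472, 0.02905518,
       0.06526867]), 'joint_efforts': array([ 1.27719730e-03, -4.48290682e+01, -2.31453252e+01, -9.94943912e-05,
        5.49952874e-04, -1.35583602e-05]), 'position': array([ 0.15925155, -0.52641357,  0.23134758]), 'tool_rot': array([[ 9.57154880e-01,  2.89576476e-01, -1.09350661e-05],
       [ 2.89576476e-01, -9.57154880e-01, -2.31523048e-05],
       [-1.71709147e-05,  1.89938036e-05, -1.00000000e+00]]), 'ft_force': array([0.22573813, 0.46058338, 0.09888187]), 'wrist_torque': array([ 0.03885462, -0.03936706,  0.01605076]), 'gripper_force': 0.0, 'grip_width': 0.08547207819469485}
```

View pics/scene0.png

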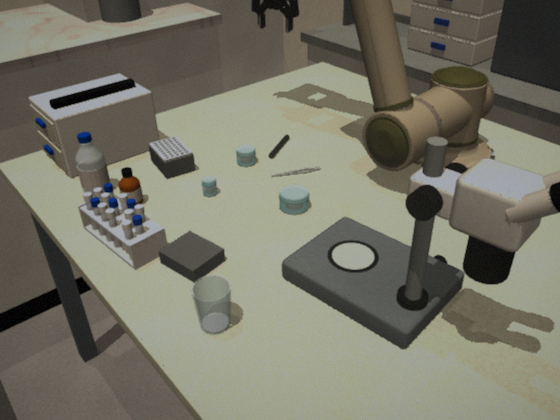

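View pics/side0.png

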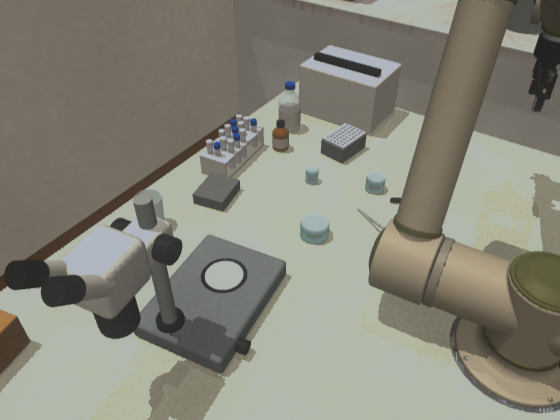

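The scene picture shows the narrow dish at (209,186), medium (246,155), wide (293,200) and the window at (353,257). The side view shows the window at (224,276) and the column foot at (170,320). A pen and tweezers lie near the medium dish. Next I'll measure the window, the base yaw and the clutter.

Run:
```python
from h import *
for n,c0 in [("scene",(353,257)),("side",(224,276))]:
    im=cv2.imread(f"pics/{n}0.png"); g=im.min(2)
    m=(g>110).astype(np.uint8); k,l,s,ce=cv2.connectedComponentsWithStats(m)
    i=l[c0[1],c0[0]]; print(n,"area",s[i])
    P=np.array([onplane(n,(x,y),.045) for y,x in zip(*np.nonzero(l==i))])
    print(" window",(P.min(0)+P.max(0))/2,np.ptp(P,axis=0),P.mean(0))
S=lambda n,ps,z:print(n,z,[onplane(n,p,z)[:2].round(3).tolist() for p in ps])
S("scene",[(345,220),(284,268),(405,337),(463,280)],.045)
S("side",[(214,238),(286,268),(214,362),(140,312)],.04)
S("scene",[(412,297)],.045); S("side",[(170,320)],.045)
S("scene",[(271,157),(289,137),(273,173),(321,170),(192,172),(172,178)],0)
S("side",[(391,200),(359,211),(385,235)],0)
```

```text
scene area [332 243  43  27 884]
 window [0.55706137 0.18585559 0.045     ] [0.07810106 0.07825452 0.        ] [0.55756893 0.1867719  0.045     ]
side area [205 261  39  29 894]
 window [0.55616    0.18428371 0.045     ] [7.78785921e-02 7.92081836e-02 2.22044605e-16] [0.55568523 0.18516862 0.045     ]
scene 0.045 [[0.486, 0.096], [0.678, 0.129], [0.641, 0.38], [0.46, 0.362]]
side 0.04 [[0.646, 0.108], [0.461, 0.094], [0.444, 0.352], [0.633, 0.345]]
scene 0.045 [[0.562, 0.331]]
side 0.045 [[0.569, 0.33]]
scene 0 [[0.379, -0.28], [0.267, -0.338], [0.428, -0.212], [0.328, -0.142], [0.58, -0.354], [0.634, -0.362]]
side 0 [[0.384, -0.285], [0.434, -0.2], [0.342, -0.156]]
```

{"method": "step_arm", "body": {"fingers": [-1,-1,-1,-1,-1,-1,-1,-1,-1,-1], "travel": [[0.335,-0.133,0.05],[0.335,-0.133,0.05],[0.335,-0.133,0.05],[0.335,-0.133,0.05],[0.335,-0.133,0.05],[0.335,-0.133,0.05],[0.335,-0.133,0.05],[0.335,-0.133,0.05],[0.335,-0.133,0.05],[0.335,-0.133,0.05]], "twist": [0,0,0,0,0,0,0,0,0,0], "force": 22}}

```text
time_s: 2.05
position: [0.4423, -0.3013, 0.1813]
tool_rot: [[0.957, 0.29, 0.0], [0.29, -0.957, -0.0], [0.0, 0.0, -1.0]]
ft_force: [0.8, -0.7, -0.1]
grip_width: 0.0855
gripper_force: 0.0
```

{"method": "step_arm", "body": {"fingers": [-1,-1], "travel": [[0,0,0],[0,0,0]], "twist": [0,0]}}

```text
time_s: 2.3
position: [0.4411, -0.3024, 0.1814]
tool_rot: [[0.957, 0.29, -0.0], [0.29, -0.957, -0.0], [-0.0, 0.0, -1.0]]
ft_force: [-0.3, 0.2, 0.0]
grip_width: 0.0854
gripper_force: 0.0
```

```bash
cat > w.py <<'E'
from h import *
import sys
q,z,fn=sys.argv[1],float(sys.argv[2]),sys.argv[3]
s=monitor.observe(); print(s["position"].round(4),s["tool_rot"].round(3).tolist(),s["q"].round(1),s["time_s"])
im,d=optics.get_image("wrist"); cv2.imwrite(fn,im)
for r in models.landmark_of("wrist",q)[:2]: print("lm",r["confidence"],np.round(r["point"],1),onplane("wrist",r["point"],z).round(4))
for r in models.trace("wrist",q)[:2]:
    P=np.array([onplane("wrist",(x,y),z+.04) for y,x in zip(*np.nonzero(r["mask"]))]); print("tr@top",r["confidence"],r["point"],P.min(0).round(4),P.max(0).round(4),P.mean(0).round(4),onplane("wrist",r["point"],z+.04).round(4))
E
python3 w.py dish_medium 0 pics/w1.png
```

```text
[ 0.4411 -0.3024  0.1814] [[0.957, 0.29, -0.0], [0.29, -0.957, -0.0], [-0.0, 0.0, -1.0]] [-47.1  22.7  81.6  -0.   75.7  26. ] 2.3
lm 0.84 [281.  187.3] [ 0.4427 -0.3044  0.    ]
tr@top 0.82 [282.4, 194.9] [ 0.4187 -0.3316  0.04  ] [ 0.4734 -0.2822  0.04  ] [ 0.4467 -0.3063  0.04  ] [ 0.4444 -0.305   0.04  ]
```

View pics/w1.png

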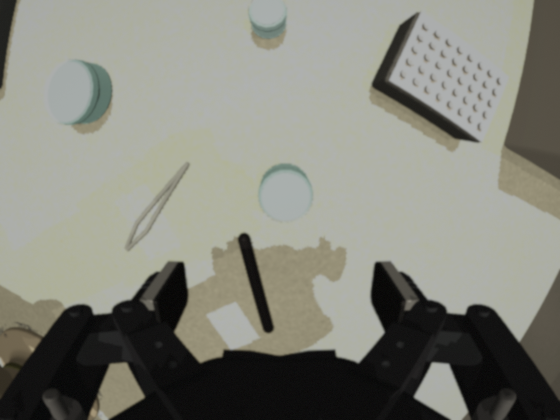

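The wrist view shows the medium dish lid centred at about (286,193), with the pen at (255,285) and the tweezers at (158,205) clear of both finger paths. I'll apply the small correction and go down.

{"method": "step_arm", "body": {"fingers": [-1,-1,-1,-1,-1,-1,-1,-1,-1,-1], "travel": [[0.012,0.03,0.2],[0,0,0.2],[0,0,0.2],[0,0,0.2],[0,0,0.2],[0,0,0.2],[0,0,0.2],[0,0,0.2],[0,0,0.05],[0,0,0]], "twist": [0,0,0,0,0,0,0,0,0,0]}}

```text
time_s: 3.7
position: [0.4433, -0.3051, 0.0166]
tool_rot: [[0.957, 0.289, 0.0], [0.289, -0.957, -0.0], [0.0, 0.0, -1.0]]
ft_force: [-0.9, 0.5, -0.2]
grip_width: 0.0853
gripper_force: 0.0
```

```bash
python3 w.py dish_medium 0 pics/w2.png
```

```text
[ 0.4433 -0.3051  0.0166] [[0.957, 0.289, 0.0], [0.289, -0.957, -0.0], [0.0, 0.0, -1.0]] [-47.1  35.2  92.3  -0.   52.5  26.1] 3.7
lm 0.75 [284.8 254.6] [ 0.444  -0.3082  0.    ]Traceback (most recent call last):
  File "w.py", line 8, in <module>
    P=np.array([onplane("wrist",(x,y),z+.04) for y,x in zip(*np.nonzero(r["mask"]))]); print("tr@top",r["confidence"],r["point"],P.min(0).round(4),P.max(0).round(4),P.mean(0).round(4),onplane("wrist",r["point"],z+.04).round(4))
                ~~~~~~~^^^^^^^^^^^^^^^^^^^^^
  File "h.py", line 11, in onplane
    c=optics.get_calibration(name); u=ray(c,p); T=np.array(c["world_from_camera"])
ValueError: time passes only in moves, steps and waits
```

View pics/w2.png

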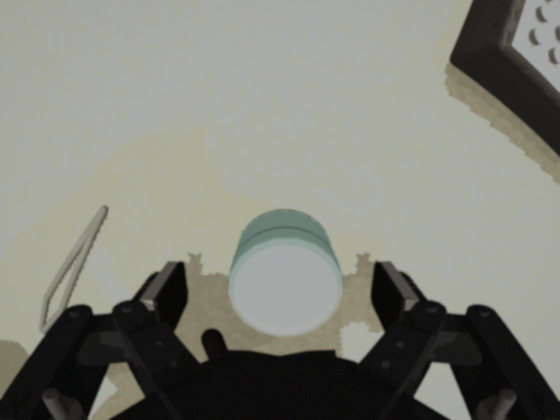

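The lid is centred at (285,282) and the finger midpoint is about column 279, so the dish sits roughly 2 mm toward +y of the tool. I'll correct that, go down the last 10 mm and close gently.

{"method": "step_arm", "body": {"fingers": [-1,-1,-0.4,-0.2,0,0.1,0.2,0.3,0.3,0.3], "travel": [[0,0.022,0.1],[0,0,0],[0,0,0],[0,0,0],[0,0,0],[0,0,0],[0,0,0],[0,0,0],[0,0,0],[0,0,0]], "twist": [0,0,0,0,0,0,0,0,0,0], "force": 22}}

```text
time_s: 5.1
position: [0.4441, -0.3068, 0.0066]
tool_rot: [[0.957, 0.29, 0.0], [0.29, -0.957, -0.0], [0.0, 0.0, -1.0]]
ft_force: [-0.8, 1.0, 4.8]
grip_width: 0.0495
gripper_force: 23.3
```

{"method": "step_arm", "body": {"fingers": [0.3,0.3,0.3,0.3,0.3,0.3,0.3,0.3,0.3,0.3], "travel": [[0,0,-0.05],[0,0,-0.1],[0,0,-0.15],[0,0,-0.2],[0,0,-0.2],[0,0,-0.2],[0,0,-0.2],[0,0,-0.15],[0,0,-0.05],[0,0,0]], "twist": [0,0,0,0,0,0,0,0,0,0]}}

```text
time_s: 6.35
position: [0.444, -0.3067, 0.1363]
tool_rot: [[0.957, 0.29, -0.0], [0.29, -0.957, 0.0], [-0.0, -0.0, -1.0]]
ft_force: [-0.1, 0.2, -1.0]
grip_width: 0.0496
gripper_force: 23.1
```

```bash
sed -i 's/^for r in models.trace.*/if 0:\n  r=0/; /^    P=np/d' w.py; python3 w.py dish_medium 0.13 pics/w3.png
```

```text
[ 0.444  -0.3067  0.1363] [[0.957, 0.29, -0.0], [0.29, -0.957, 0.0], [-0.0, -0.0, -1.0]] [-47.2  25.9  84.7   0.   69.5  26. ] 6.35
```

View pics/w3.png

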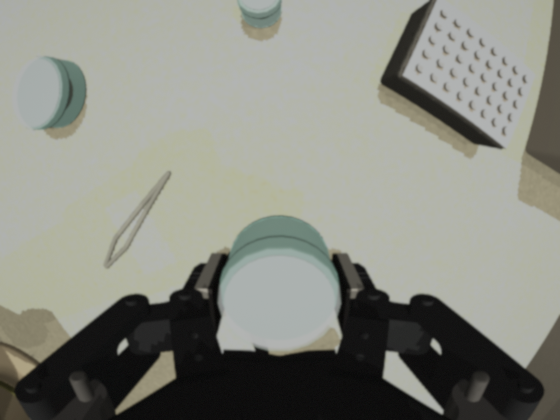

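The dish is held squarely, with the lid at (280,293) and a grip of 23 N. Now I'll carry it to the window.

{"method": "step_arm", "body": {"fingers": [0.3,0.3,0.3,0.3,0.3,0.3,0.3,0.3,0.3,0.3], "travel": [[0.042,-0.074,0],[0.084,-0.148,0],[0.14,-0.246,0],[0.14,-0.246,0],[0.14,-0.246,0],[0.14,-0.246,0],[0.14,-0.246,0],[0.14,-0.246,0],[0.14,-0.246,0],[0.14,-0.246,0]], "twist": [0,0,0,0,0,0,0,0,0,0]}}

```text
time_s: 7.7
position: [0.4997, -0.059, 0.1363]
tool_rot: [[0.957, 0.29, -0.0], [0.29, -0.957, 0.0], [-0.0, -0.0, -1.0]]
ft_force: [0.2, -0.3, -0.9]
grip_width: 0.0493
gripper_force: 23.1
```

{"method": "step_arm", "body": {"fingers": [0.3,0.3,0.3,0.3,0.3,0.3,0.3,0.3,0.3,0.3], "travel": [[0.14,-0.246,0],[0.14,-0.246,0],[0.14,-0.246,0],[0.14,-0.246,0],[0.14,-0.246,0],[0.14,-0.246,0],[0.14,-0.246,0],[0.14,-0.246,0],[0.084,-0.148,0],[0.042,-0.074,0]], "twist": [0,0,0,0,0,0,0,0,0,0]}}

```text
time_s: 8.95
position: [0.5554, 0.1857, 0.1362]
tool_rot: [[0.957, 0.291, -0.0], [0.291, -0.957, -0.0], [-0.0, 0.0, -1.0]]
ft_force: [-0.8, 0.2, -1.2]
grip_width: 0.0492
gripper_force: 23.1
```

{"method": "step_arm", "body": {"fingers": [0.3,0.3], "travel": [[0,0,0],[0,0,0]], "twist": [0,0]}}

```text
time_s: 9.2
position: [0.5557, 0.184, 0.1363]
tool_rot: [[0.957, 0.289, -0.0], [0.289, -0.957, -0.0], [-0.0, 0.0, -1.0]]
ft_force: [0.3, 0.4, -1.3]
grip_width: 0.0494
gripper_force: 23.1
```

Run:
```python
from h import *
s=monitor.observe(); print(s["position"].round(4),s["tool_rot"].round(3)[:,1],s["q"].round(1),s["time_s"])
z=s["position"][2]-.0066
print("lid center",onplane("wrist",(280,293),z+.04).round(4))
im,d=optics.get_image("wrist"); cv2.imwrite("pics/w4.png",im)
for q,zz in [("dish_medium",z),("window",.045)]:
    for r in models.landmark_of("wrist",q)[:1]: print(q,r["confidence"],np.round(r["point"],1),onplane("wrist",r["point"],zz).round(4))
im2,_=optics.get_image("side"); cv2.imwrite("pics/s4.png",im2)
for r in models.landmark_of("side","dish_medium")[:1]: print("side",r["confidence"],np.round(r["point"],1),onplane("side",r["point"],z).round(4))
```

```text
[0.5557 0.184  0.1363] [ 0.289 -0.957  0.   ] [ 6.7 30.  77.1 -0.  72.9 80. ] 9.2
lid center [0.561  0.1852 0.1697]
dish_medium 0.81 [273.2 263.7] [0.5539 0.1865 0.1297]
window 0.85 [279.6 213.1] [0.5564 0.1838 0.045 ]
side 0.93 [223.1 248. ] [0.5472 0.1874 0.1297]
```

View pics/s4.png

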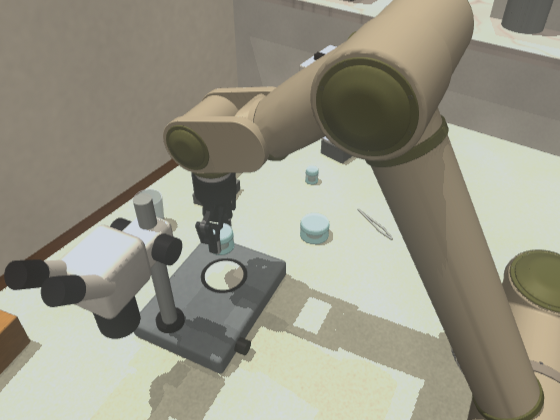

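View pics/w4.png

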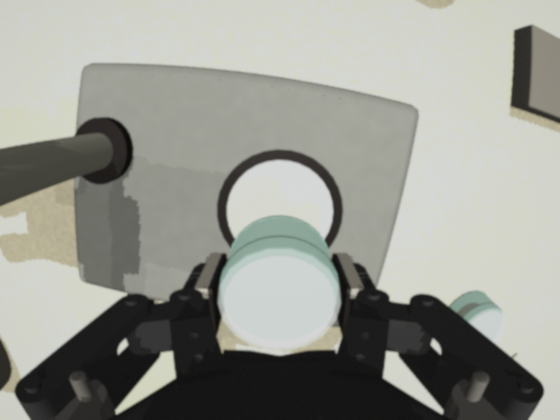

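The window centre from the wrist camera, (0.556,0.184), agrees with the fixed cameras, and the dish is right above it. I'll go down and slow near contact.

{"method": "step_arm", "body": {"fingers": [0.3,0.3,0.3,0.3,0.3,0.3,0.3,0.3,0.3,0.3], "travel": [[0,0,0.05],[0,0,0.12],[0,0,0.15],[0,0,0.15],[0,0,0.15],[0,0,0.1],[0,0,0.05],[0,0,0.03],[0,0,0.01],[0,0,0]], "twist": [0,0,0,0,0,0,0,0,0,0]}}

```text
time_s: 10.7
position: [0.5559, 0.1847, 0.0556]
tool_rot: [[0.957, 0.29, 0.001], [0.29, -0.957, 0.0], [0.001, 0.0, -1.0]]
ft_force: [-0.3, 0.2, -0.5]
grip_width: 0.0497
gripper_force: 23.1
```

{"method": "step_arm", "body": {"fingers": [0.3,0.3], "travel": [[0,0,0.01],[0,0,0]], "twist": [0,0]}}

```text
time_s: 10.95
position: [0.5558, 0.1847, 0.0544]
tool_rot: [[0.957, 0.29, 0.0], [0.29, -0.957, 0.0], [0.0, 0.0, -1.0]]
ft_force: [-0.3, 0.1, -0.5]
grip_width: 0.0493
gripper_force: 23.1
```

{"method": "step_arm", "body": {"fingers": [0.3,0.3], "travel": [[0,0,0.01],[0,0,0]], "twist": [0,0]}}

```text
time_s: 11.2
position: [0.5557, 0.1847, 0.0532]
tool_rot: [[0.957, 0.29, -0.0], [0.29, -0.957, -0.0], [-0.0, -0.0, -1.0]]
ft_force: [-0.7, 0.3, -0.7]
grip_width: 0.0496
gripper_force: 23.1
```

{"method": "step_arm", "body": {"fingers": [0.3,0.3], "travel": [[0,0,0.01],[0,0,0]], "twist": [0,0]}}

```text
time_s: 11.45
position: [0.5557, 0.1847, 0.0522]
tool_rot: [[0.957, 0.29, -0.0], [0.29, -0.957, -0.0], [-0.0, -0.0, -1.0]]
ft_force: [-0.1, -0.5, -1.2]
grip_width: 0.0495
gripper_force: 23.1
```

{"method": "step_arm", "body": {"fingers": [0.3,0.3], "travel": [[0,0,0.005],[0,0,0]], "twist": [0,0]}}

```text
time_s: 11.7
position: [0.5557, 0.1847, 0.0518]
tool_rot: [[0.957, 0.29, -0.0], [0.29, -0.957, 0.0], [-0.0, -0.0, -1.0]]
ft_force: [0.7, -0.5, -1.4]
grip_width: 0.0493
gripper_force: 23.1
```

{"method": "step_arm", "body": {"fingers": [0.3,0.3], "travel": [[0,0,0.005],[0,0,0]], "twist": [0,0]}}

```text
time_s: 11.95
position: [0.5558, 0.1847, 0.0516]
tool_rot: [[0.957, 0.29, 0.0], [0.29, -0.957, 0.0], [0.0, 0.0, -1.0]]
ft_force: [-0.4, -0.3, 2.9]
grip_width: 0.0493
gripper_force: 23.3
```

{"method": "step_arm", "body": {"fingers": [0.3,0.3], "travel": [[0,0,0.005],[0,0,0]], "twist": [0,0]}}

```text
time_s: 12.2
position: [0.5558, 0.1847, 0.0516]
tool_rot: [[0.957, 0.29, 0.001], [0.29, -0.957, -0.0], [0.001, 0.0, -1.0]]
ft_force: [-3.0, -1.4, 6.7]
grip_width: 0.0498
gripper_force: 23.8
```

Contact at about 7 N. I'll ease up by half a millimetre and open gradually.

{"method": "step_arm", "body": {"fingers": [0.3,0.1,-0.1,-0.2,-0.3,-0.4,-0.5,-0.7,-1,-1], "travel": [[0,0,-0.005],[0,0,0],[0,0,0],[0,0,0],[0,0,0],[0,0,0],[0,0,0],[0,0,0],[0,0,0],[0,0,0]], "twist": [0,0,0,0,0,0,0,0,0,0]}}

```text
time_s: 13.45
position: [0.5558, 0.1847, 0.0513]
tool_rot: [[0.957, 0.29, 0.0], [0.29, -0.957, 0.0], [0.0, -0.0, -1.0]]
ft_force: [-0.7, 0.7, 0.7]
grip_width: 0.0856
gripper_force: 0.0
```

{"method": "step_arm", "body": {"fingers": [-1,-1,-1,-1,-1,-1,-1,-1,-1,-1], "travel": [[0,0,0],[0,0,-0.05],[0,0,-0.1],[0,0,-0.2],[0,0,-0.2],[0,0,-0.2],[0,0,-0.2],[0,0,-0.2],[0,0,-0.1],[0,0,0]], "twist": [0,0,0,0,0,0,0,0,0,0]}}

```text
time_s: 14.7
position: [0.5559, 0.1847, 0.177]
tool_rot: [[0.957, 0.29, 0.001], [0.29, -0.957, 0.0], [0.001, 0.0, -1.0]]
ft_force: [-0.6, -0.4, -0.4]
grip_width: 0.0856
gripper_force: 0.0
```

Run:
```python
from h import *
s=monitor.observe(); print(s["position"].round(4),s["time_s"])
im,d=optics.get_image("wrist")
for q,zz in [("dish_medium",.045),("window",.045)]:
    for r in models.landmark_of("wrist",q)[:1]: print(q,r["confidence"],np.round(r["point"],1),onplane("wrist",r["point"],zz).round(4))
im2,_=optics.get_image("side")
for q,zz in [("dish_medium",.045),("dish_wide",0),("dish_narrow",0)]:
  for r in models.landmark_of("side",q)[:1]: print("side",q,r["confidence"],np.round(r["point"],1),onplane("side",r["point"],zz).round(4))
cv2.imwrite("pics/f.png",np.hstack([im[60:360,80:480],im2[130:430-10,120:400]]))
```

```text
[0.5559 0.1847 0.177 ] 14.7
dish_medium 0.72 [277.5 203. ] [0.5531 0.1853 0.045 ]
side dish_medium 0.86 [225.2 276.4] [0.5502 0.1868 0.045 ]
side dish_wide 0.94 [314.1 233.9] [ 0.4853 -0.0655 -0.    ]Traceback (most recent call last):
  File "<stdin>", line 9, in <module>
    return _nx.concatenate(arrs, 1, dtype=dtype, casting=casting)
           ~~~~~~~~~~~~~~~^^^^^^^^^^^^^^^^^^^^^^^^^^^^^^^^^^^^^^^
ValueError: all the input array dimensions except for the concatenation axis must match exactly, but along dimension 0, the array at index 0 has size 300 and the array at index 1 has size 290
```

Run:
```python
from h import *
im,_=optics.get_image("wrist"); im2,_=optics.get_image("side")
cv2.imwrite("pics/f.png",np.hstack([im[60:360,80:480],im2[120:420,120:400]]))
```

```text
(no output)
```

View pics/f.png

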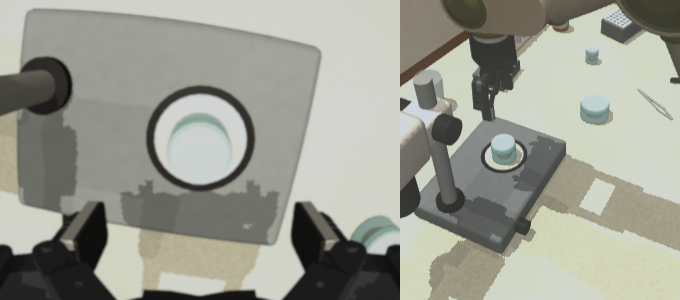

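The dish stands upright in the middle of the white window, at (200,145) in the wrist crop and (503,150) in the side crop. The gripper is clear and the other two dishes have not moved.

```bash
python3 -c "
from rig import close_job
print(close_job())"
```

```text
the job is handed in; nothing more can be done
None
```

The medium dish stands upright on the white window, about 3 mm off its centre (15 mm to spare). It was gripped at about 23 N, set down at about 7 N and released, the other two dishes were left alone, and I handed the job in at about 15 s.

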